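# Clear the drainer, then hold the grinder lid at pulse

## Robot

A 6-joint arm with a two-finger parallel gripper is mounted at the origin on the work surface. World frame = base frame: x ahead of the robot, y to its left, z up, the work surface at z = 0. Lengths are in m, angles in degrees, forces in N, time in s.
With the tool pointing down it reaches from about 0.375 to 0.9 m from the base axis. Payload 3.1 kg.
Tool frame: the origin (TCP) lies on the centre line of the jaws, within the pads' length; the fingertips stand 22 mm ahead of it and the grasp point (between the pads) lies 3 mm ahead of it; z points along the fingers, y is the line along which they close (so a half turn about z gives the same grasp; the last joint's range is limited). The gripper opens to 87 mm and grips with 3 to 60 N. Pads are 19 mm wide; open, the fingers measure 117 mm over their backs; the gripper's body (75 mm by 190 mm) begins 51 mm behind the grasp point.
Start: joints at [60.533, 30.224, 82.088, -0, 67.689, -10.227], TCP at [0.206, 0.59, 0.245] pointing down, gripper open.
Joint ranges: [-176.69, 176.69], [-43.24, 126.21], [12.49, 139.97], [-82, 262], [0, 151.66], [-163.58, 163.58]. Speed limits (degrees/s): [159.86, 159.86, 180, 180, 180, 180].

## Interface

Orientations are given as a 3x3 rotation matrix whose columns are the frame's x, y, z axes.
In Python, from rig import * gives the robot as it stands.
- The arm moves only by the shell command python3 -m jog 'ROWS'. ROWS is text: rows parted by semicolons, each of 7 numbers parted by spaces: the shift along the tool's x, y, z in mm, then the turn, a rotation vector about the tool's x, y, z in rad, then the finger opening in mm, from 0 to 87. In form: tx ty tz ax ay az fingers; .... A call has 1 to 12 rows; each row shifts and turns the commanded pose from where the row before left it, along the tool's axes as they then stand; what a row does not reach is not made up. A row lasts 1/8 s, in which the tool goes at most 62.5 mm and 10.7 degrees, less where a joint would pass 70% of its speed; a pose out of reach is approached as far as the arm can. A call with a gripper value outside its range is refused whole. The fingers move at their own pace and stop on an object; the grip force is fixed at half the most. Time passes only in rows, so rows that do not move let the fingers close. It gives the time, the measured TCP pose, the force, the opening and the grip force at its end, in the units of the state.
- read_state(): the state, without advancing time (a new reading comes with each control period).
- capture(name): name is "side" or "top" or "wrist"; returns a dict with "color" (400x640x3 uint8, red, green, blue), "camera_matrix" (3x3 intrinsics, pixels), "R" (3x3) and "t" (3): a world point X has camera coordinates R X + t. Camera axes: x right, y down, z forward; pixel columns grow to the right and rows downward; lengths in m; the calibration is good to about 2 mm. A picture is of the moment at which its call begins. There is no depth.
- hand_in(): hands the job in; it is judged then, once.
Trained networks look in the newest picture that a camera, given by its name, has taken for a name from the list of things; names that differ only in an ending like _2 or _b are one class to them, and where a whole thing is asked for, a point or a joint stands for the part that bears it (a point fixed in the world has none). Each returns a list of dicts, best first, with "conf" (0 to 1); they miss things now and then, are a little off and sometimes report something else, mostly with a low value. They report only what shows in the picture. A call takes as long as a camera call. They do not tell look-alikes from the thing itself.
- find_in(camera, target): "at" ([x, y, z] in m, in world coordinates, good to about 4 mm: the middle of the surface that is visible of it).
- trace(camera, target): "pixels" (400x640 bool, what is visible of it).
- place_of(camera, target): "at" ([x, y, z] in m, in world coordinates, good to about 4 mm: a listed point, or the origin of a listed thing).
The state is a dict: "time_s": time; "joint_positions": joint angles; "qvel": joint speeds; "tau": joint torques, N m; "position": TCP position; "tcp_rot": TCP orientation; "force": force on the tool from outside, world axes, zero at the start; "moment": the same for the moment, N m; "opening": opening from 0.0 (shut) to 1.0 (fully open); "grasp_force": force on a finger pad.
Only numpy, scipy, OpenCV 4.12 (cv2) and the standard library are available. Lean on these libraries where they do the work, as an engineer would, in place of code of your own. Each camera call takes 0.05 s, during which the arm holds its last target. There are 200 camera calls.

## Task

Take the chopping board out of the drainer and stand it on the worktop, leaning back against the bread bin, and let go of it. Then take the grinder lid out of the drainer, lower its lugs into the grinder's two entry slots until the lid sits flush, and twist it clockwise halfway, pointers at the middle studs, never as far as the lock studs. Finish while still gripping the lid there against its spring, and do not disturb the other things.

Things in the scene. Friction and masses are not known exactly. Their poses are not given: they have to be found in the camera images.
- board: Brown wooden chopping board, 14 (x, thickness) x 160 (y) x 220 (z) mm, about 0.32 kg, loose. Starts upright on its 160 mm edge in the drainer's slot, its foot on the tray, its top 232 mm above the worktop. The slot wires hold its lowest 56 mm: lift it at least 60 mm before moving aside. Origin: centre of its underside (lower edge); z points up to its top edge.
- rack: Low dish drainer, fixed: flat grey tray 190 (x) x 230 (y) x 12 mm with a wire rim 33 mm high. Two rows of dark wires 68 mm high form a slot along y at x = -45 mm, in which the board stands. The lid lies on the tray's +x half, a glass tumbler beside it. Origin: centre of its underside on the worktop.
- bread_bin: White metal bread bin with a flat wooden lid, fixed, 170 (x) x 300 (y) x 150 mm high with its lid. Its plain upright front face is at x = -85 mm in its own frame and faces the robot. Origin: centre of its underside on the worktop.
- lid: Black lid, 0.14 kg. Plug: radius 30, z 0 to 18 mm, with two lugs at its foot (10 wide, 7 high) out to radius 38 along +x and -x. Disc: radius 42, z 18 to 26. Upright grip bar along x: 56 long, 16 thick, z 26 to 56. A bright pointer at each end of the bar, over the lugs. Alike after a half turn. Starts plug down on the tray, bar roughly parallel to the board. Origin: centre of the underside; z up.
- lid_seat (a point): Point on the lid's axis at the underside of its disc (18 mm above the lid's origin); meets grinder_mouth when the lid is fully down.
- lid_grip (a point): Point on the lid's axis in the grip bar, 48 mm above the lid's origin, 22 mm above the top of the disc: the height to grip.
- grinder: Grey round spice grinder, fixed, 135 mm high, white collar of radius 52. Mouth radius 31.5, lip 8 thick, well 24 deep. Two entry slots 15 wide along +x and -x: the lid enters with its x axis along the grinder's, either way round. Black studs on the collar, both sides: entry, middle (0.61 rad clockwise from above), lock (1.22). Cannot turn anticlockwise. Origin: centre of underside; z up.
- grinder_mouth (a point): Centre of the mouth at the top face of the collar, 135 mm above the grinder's origin.
- twist_ring (a joint): Sprung ring hidden in the grinder's well, pushed by the lid's lugs: 0 at rest, grows as the lid turns clockwise (rad); stop at 1.2. Reads about 0.07 less than the lid's twist (free play): 0.54 with the lid at the middle studs; above 1.0 the lid is in its lock. The spring (0.04 N m at first, 0.11 at half) turns a released lid back to entry.
- tumbler: Bystander: small drinking glass, 58 mm in diameter and 85 mm high, on the drainer tray beside the lid (about 105 mm between their axes). Origin: centre of its underside.
- mug: Bystander: white mug, 80 mm in diameter, 95 mm high, beyond the grinder. Origin: centre of its underside.
- jar: Bystander: amber glass jar, 80 mm in diameter, 130 mm high, beyond the drainer. Origin: centre of its underside.
- shaker: Bystander: white salt shaker, 40 mm in diameter, 85 mm high, on the near left. Origin: centre of its underside.
- spoon: Bystander: steel spoon lying flat on the worktop on the left, about 200 mm long. Origin: under its middle.
Things that resemble listed ones, but are neither listed nor needed, are in the scene too. What is shaped like the lid but green or purple is not meant.

How it is judged:
By the outcome, as a careful person would: the job done as asked, in the order asked, and still so for the second after the job is handed in, while the arm keeps its last pose, push and grip.
It also fails if it takes over 54 s, if anything falls off the work surface, if the arm or the gripper's body presses on something with over 40 N, if the wrist force passes 120 N, or if a joint passes its speed limit or range.

## Working session

There is one attempt and no reset: what is moved stays moved. The work goes in short steps, Python scripts to look and compute and a shell command to move; the robot and the scene stay as the last step left them, time stands still between calls to the robot, and variables do not carry over. Pictures are saved under pics/ and viewed, at most 12 in all, crops included, and the job is handed in when it is done.

```bash
mkdir -p pics; cat > h.py <<'E'
from rig import *
import numpy as np, cv2
def snap(n,f):
    c=capture(n); cv2.imwrite('pics/'+f,c['color'][:,:,::-1]); return c
def proj(c,X):
    p=c['camera_matrix']@(c['R']@np.array(X,float)+c['t']); return p[:2]/p[2]
def ray(c,uv,z):
    d=c['R'].T@np.linalg.solve(c['camera_matrix'],[uv[0],uv[1],1.]); o=-c['R'].T@c['t']
    return o+d*(z-o[2])/d[2]
E
python3 - <<'E'
from h import *
s=read_state(); print(s['time_s'],s['position'],s['tcp_rot'],s['force'],s['opening'])
a=snap('top','top1.png'); b=snap('side','side1.png')
for n in ('top','side'):
    c=a if n=='top' else b
    print(n,'cam',-c['R'].T@c['t'])
    for k in ['board','rack','bread_bin','lid','grinder','grinder_mouth','tumbler','mug','jar','shaker','spoon']:
        print(k,[(np.round(d['at'],3).tolist(),round(d['conf'],2),proj(c,d['at']).astype(int).tolist()) for d in place_of(n,k)])
print(read_state()['time_s'])
E
```

```text
0.0 [0.20558264 0.58948838 0.24356723] [[-9.44139701e-01  3.29543735e-01 -1.07318184e-03]
 [ 3.29545259e-01  9.44137842e-01 -1.91225595e-03]
 [ 3.83059618e-04 -2.15909875e-03 -9.99997596e-01]] [ 0.76233558 -0.14188596 -0.39234437] 1.0038533281686344
top cam [0.42737731 0.02755601 1.18837559]
board []
rack [([0.463, -0.062, -0.0], 0.76, [340, 211])]
bread_bin [([0.702, 0.282, -0.003], 0.73, [226, 133]), ([0.504, -0.097, 0.01], 0.54, [352, 197])]
lid [([0.507, -0.098, 0.011], 0.96, [352, 196]), ([0.657, 0.017, -0.0], 0.96, [313, 147]), ([0.627, -0.222, 0.004], 0.89, [392, 156]), ([0.281, -0.23, 0.002], 0.67, [397, 271])]
grinder [([0.485, -0.336, 0.0], 0.66, [431, 203])]
grinder_mouth [([0.486, -0.337, 0.14], 0.81, [447, 199])]
tumbler [([0.501, 0.008, 0.013], 0.54, [317, 198])]
mug [([0.672, -0.388, 0.005], 0.66, [446, 141])]
jar [([0.746, -0.122, 0.001], 0.57, [359, 118])]
shaker [([0.387, 0.219, -0.001], 0.62, [246, 237]), ([0.505, -0.1, 0.06], 0.61, [355, 195]), ([0.675, -0.39, 0.004], 0.32, [447, 140])]
spoon [([0.44, 0.439, -0.001], 0.84, [173, 220]), ([0.701, 0.282, -0.004], 0.2
[... 199 characters left out ...]
0.86, [344, 155])]
lid [([0.627, -0.218, -0.002], 0.94, [389, 264]), ([0.507, -0.096, 0.009], 0.74, [333, 242]), ([0.278, -0.238, -0.001], 0.58, [272, 304])]
grinder [([0.487, -0.339, 0.003], 0.66, [361, 311])]
grinder_mouth [([0.488, -0.337, 0.139], 0.94, [366, 277])]
tumbler [([0.501, 0.008, 0.014], 0.74, [318, 217])]
mug [([0.673, -0.389, 0.003], 0.97, [435, 306]), ([0.507, -0.098, 0.029], 0.31, [334, 237])]
jar [([0.748, -0.118, -0.0], 0.61, [410, 229]), ([0.485, -0.337, 0.003], 0.61, [360, 311])]
shaker [([0.702, 0.284, -0.002], 0.69, [344, 155]), ([0.388, 0.212, -0.005], 0.56, [264, 188])]
spoon [([0.442, 0.437, 0.003], 0.71, [261, 144]), ([0.484, -0.338, 0.002], 0.33, [360, 311])]
1.2
```

View pics/top1.png

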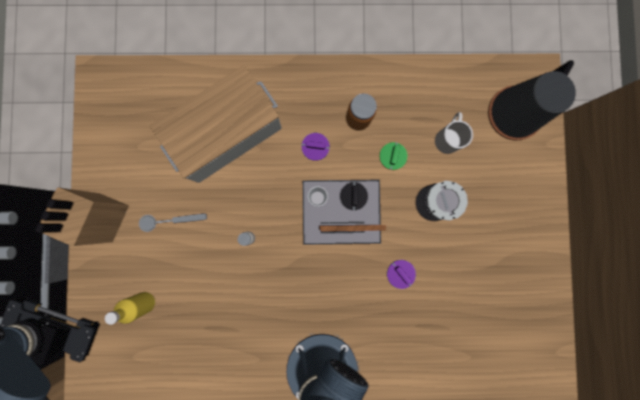

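View pics/side1.png

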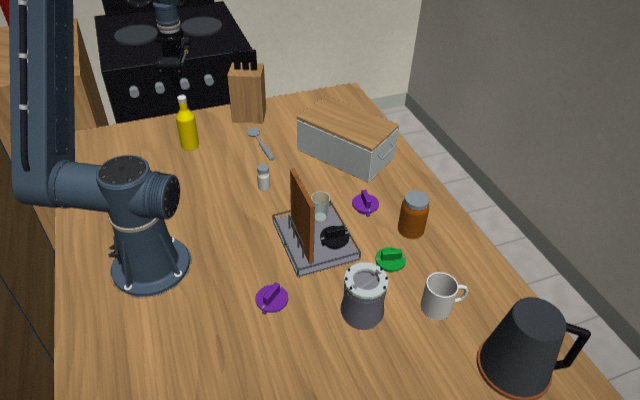

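The top view shows the black lid at (354,195) on the drainer tray. Its look-alikes are purple (315,147), green (393,156) and purple (401,274). Only the black one in the drainer fits the description. The board's top edge is at about (352,228), the grinder at (446,200) and the bin at (218,125). The side view agrees. Next is one enlarged crop to confirm the lid, plus yaw measurements.

```bash
python3 - <<'E'
from h import *
c=capture('top'); im=c['color'][:,:,::-1]
a=cv2.resize(im[165:255,290:480],None,fx=4.2,fy=4.2,interpolation=cv2.INTER_CUBIC)
cv2.imwrite('pics/crop1.png',a)
for k,z in (('bread_bin',.15),('board',.232),('rack',.02),('lid',.05)):
    for d in trace('top',k)[:4]:
        m=d['pixels'].astype(np.uint8); p=np.argwhere(m)[:,::-1]
        W=np.array([ray(c,q,z)[:2] for q in p],np.float32)
        r=cv2.minAreaRect(W*1000); print(k,round(d['conf'],2),len(p),p.mean(0).round(),r)
        print(np.round(cv2.boxPoints(r)).tolist())
E
```

```text
bread_bin 0.87 8586 [217. 126.] ((689.6889038085938, 273.20440673828125), (203.98269653320312, 321.3129577636719), 33.27223587036133)
[[516.0, 352.0], [693.0, 83.0], [863.0, 195.0], [687.0, 463.0]]
board 0.9 410 [351. 228.] ((414.9363708496094, -70.63990020751953), (161.90296936035156, 14.42447566986084), 89.4859619140625)
[[407.0, -152.0], [421.0, -152.0], [423.0, 10.0], [408.0, 10.0]]
rack 0.64 3733 [340. 214.] ((460.01080322265625, -61.86595916748047), (230.49684143066406, 189.2564239501953), 89.55351257324219)
[[364.0, -176.0], [554.0, -178.0], [556.0, 53.0], [366.0, 54.0]]
rack 0.48 635 [353. 196.] ((506.79010009765625, -99.69245910644531), (80.16417694091797, 83.27788543701172), 89.24295043945312)
[[465.0, -139.0], [548.0, -140.0], [549.0, -60.0], [466.0, -59.0]]
lid 0.98 700 [401. 274.] ((280.5566711425781, -227.2401123046875), (83.0096435546875, 79.29251861572266), 88.79181671142578)
[[240.0, -268.0], [319.0, -270.0], [321.0, -187.0], [242.0, -185.0]]
lid 0.9 614 [393. 156.] ((621.9984130859375, -211.9285888671875), (78.8162612915039, 79.57836151123047), 88.86036682128906)
[[581.0, -251.0], [661.0, -252.0], [663.0, -173.0], [583.0, -172.0]]
lid 0.81 633 [353. 196.] ((506.19061279296875, -95.00602722167969), (81.0495376586914, 78.18882751464844), 89.5099868774414)
[[467.0, -135.0], [545.0, -136.0], [546.0, -55.0], [467.0, -54.0]]
lid 0.57 619 [315. 146.] ((650.9343872070312, 14.66446304321289), (81.40282440185547, 78.33734130859375), 25.939281463623047)
[[597.0, 32.0], [631.0, -38.0], [705.0, -3.0], [670.0, 68.0]]
```

View pics/crop1.png

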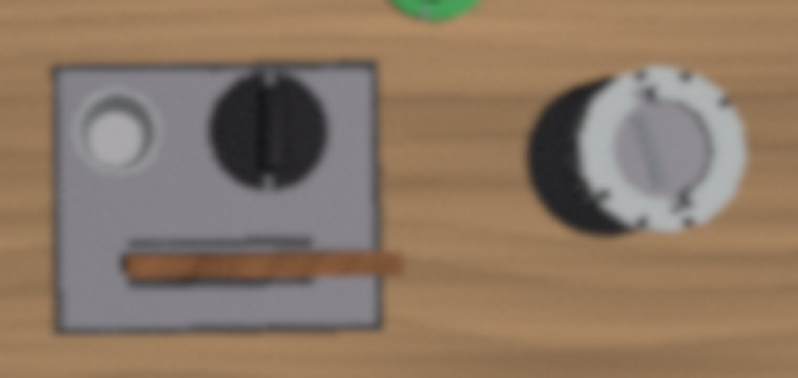

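In the crop the black lid, at crop (268,130), lies in the drainer with bright pointers at (270,75) and (268,182), so its bar runs roughly along world x. That makes it perpendicular to the board's face, which doesn't match the description, so I'll recheck it with the wrist camera. On the grinder collar, the upper stud triple is entry (640,75), middle (686,76) and lock (725,100), which puts entry yaw at about +17°. I'll go above the board first.

```bash
cat >> h.py <<'E'
from scipy.linalg import logm
from scipy.spatial.transform import Rotation as Rn
def plan(P,R,N,start=None):
    s=read_state(); 
    p0,R0=start if start else (np.array(s['position']),np.array(s['tcp_rot']))
    R=np.array(R,float); T0=np.eye(4);T0[:3,:3]=R0;T0[:3,3]=p0
    T=np.eye(4);T[:3,:3]=R;T[:3,3]=P
    D=np.linalg.inv(T0)@T; w=Rn.from_matrix(D[:3,:3]).as_rotvec()
    L=np.real(logm(D)); r=np.r_[L[:3,3]*1000,w]
    print('tot',np.round(D[:3,3]*1000,1),w.round(4),'| per row x%d'%N,np.round(r[:3]/N,1),np.round(r[3:]/N,4))
def down(yaw): # tool down, y axis at yaw deg
    a=np.radians(yaw); y=[np.cos(a),np.sin(a),0]; z=[0,0,-1]; return np.c_[np.cross(y,z),y,z]
E
python3 - <<'E'
from h import *
s=read_state(); R0=s['tcp_rot']; p=np.array(s['position']); print(p)
plan(p+[0,0,.15],R0,3)
plan([.415,-.07,.38],down(-.5),14,(p+[0,0,.15],R0))
E
```

```text
[0.2059185  0.59007967 0.24456607]
tot [   0.    0. -150.] [0. 0. 0.] | per row x3 [  0.   0. -50.] [0. 0. 0.]
tot [-414.9 -554.3   14.6] [-0.     -0.      1.2437] | per row x14 [-50.3 -15.9   1. ] [-0.     -0.      0.0888]
```

```bash
python3 -m jog '0 0 -50 0 0 0 60; 0 0 -50 0 0 0 60; 0 0 -50 0 0 0 60; -50.3 -15.9 1 0 0 0.0888 60; -50.3 -15.9 1 0 0 0.0888 60; -50.3 -15.9 1 0 0 0.0888 60; -50.3 -15.9 1 0 0 0.0888 60; -50.3 -15.9 1 0 0 0.0888 60; -50.3 -15.9 1 0 0 0.0888 60; -50.3 -15.9 1 0 0 0.0888 60; -50.3 -15.9 1 0 0 0.0888 60'
python3 -m jog '-50.3 -15.9 1 0 0 0.0888 60; -50.3 -15.9 1 0 0 0.0888 60; -50.3 -15.9 1 0 0 0.0888 60; -50.3 -15.9 1 0 0 0.0888 60; -50.3 -15.9 1 0 0 0.0888 60; -50.3 -15.9 1 0 0 0.0888 60; 0 0 0 0 0 0 60; 0 0 0 0 0 0 60'
python3 - <<'E'
from h import *
s=read_state(); print(s['position'],s['tcp_rot'],s['force'],s['opening'])
c=snap('wrist','w1.png'); print('cam',-c['R'].T@c['t'],c['R'])
for k in ['board','lid','lid_grip','grinder_mouth','tumbler','bread_bin']:
    print(k,[(np.round(d['at'],4).tolist(),round(d['conf'],2),proj(c,d['at']).astype(int).tolist()) for d in place_of('wrist',k)])
E
```

```text
time_s: 2.82
position: [0.4461, 0.2516, 0.3866]
tcp_rot: [[-0.498, 0.867, 0.001], [0.867, 0.498, 0.0], [-0.0, 0.001, -1.0]]
force: [1.0, 0.1, 0.2]
opening: 0.689
grasp_force: 0.0
time_s: 3.82
position: [0.4443, -0.0594, 0.3806]
tcp_rot: [[0.009, 1.0, 0.0], [1.0, -0.009, 0.001], [0.001, 0.0, -1.0]]
force: [-0.4, -0.3, 0.4]
opening: 0.69
grasp_force: 0.0
[ 0.44425005 -0.05938779  0.38062618] [[ 8.52934422e-03  9.99963599e-01  2.26738172e-04]
 [ 9.99963347e-01 -8.52951062e-03  7.43383092e-04]
 [ 7.45289997e-04  2.20389291e-04 -9.99999698e-01]] [-0.36498032 -0.26803584  0.385424  ] 0.6901176771793213
cam [0.4459077  0.02006482 0.52110233] [[ 9.99972271e-01 -7.40240994e-03  8.13433982e-04]
 [-7.31576992e-03 -9.56063782e-01  2.93067441e-01]
 [-1.39171057e-03 -2.93065265e-01 -9.56091425e-01]]
board [([0.4134, -0.0715, 0.0102], 0.85, [299, 167]), ([0.746, -0.1173, 0.0], 0.32, [473, 189])]
lid [([0.2766, -0.2359, 0.0036], 0.88, [234, 248]), ([0.6256, -0.2191, -0.0005], 0.75, [406, 238]), ([0.6569, 0.0147, 0.0028], 0.73, [435, 117]), ([0.5086, -0.0963, 0.0086], 0.62, [350, 180])]
lid_grip [([0.6233, -0.2179, 0.0468], 0.97, [412, 248]), ([0.5034, -0.1008, 0.056], 0.74, [350, 189]), ([0.6561, 0.0136, 0.0477], 0.6, [446, 118]), ([0.2769, -0.2332, 0.052], 0.56, [226, 258])]
grinder_mouth []
tumbler [([0.5041, 0.0086, 0.0097], 0.66, [349, 122]), ([0.5075, -0.095, 0.0259], 0.4, [351, 181])]
bread_bin []
```

View pics/w1.png

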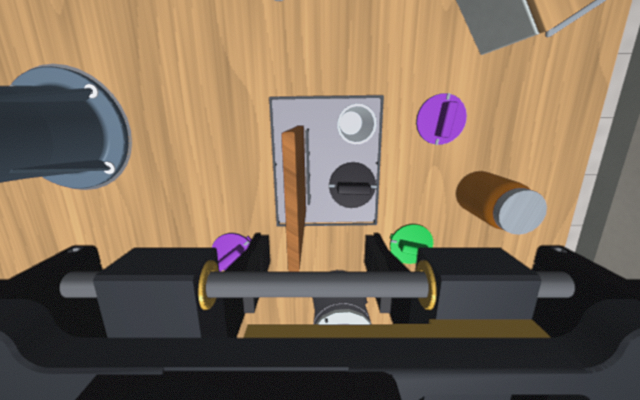

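The wrist view shows the board at (292,190) and the black lid at (353,185), with pointers at (330,186) and (376,184). So the bar does run along world x. Tool measured at x=0.444, so I'll correct over the board and descend.

```bash
python3 - <<'E'
from h import *
plan([.415,-.071,.29],down(-.5),2)
E
```

```text
tot [-12.4 -29.4  90.6] [ 0.0001 -0.      0.0025] | per row x2 [ -6.2 -14.7  45.3] [ 0.     -0.      0.0012]
```

```bash
python3 -m jog '-6 -14.7 30 0 0 0 60; -6 -14.7 30 0 0 0 60; 0 0 40 0 0 0 60; 0 0 30 0 0 0 60; 0 0 30 0 0 0 60; 0 0 0 0 0 0 60; 0 0 0 0 0 0 60'; python3 -m jog '0 0 0 0 0 0 5; 0 0 0 0 0 0 5; 0 0 0 0 0 0 5; 0 0 0 0 0 0 5; 0 0 0 0 0 0 5; 0 0 0 0 0 0 5'
```

```text
time_s: 5.05
position: [0.4156, -0.0715, 0.2213]
tcp_rot: [[0.008, 1.0, 0.001], [1.0, -0.008, -0.001], [-0.001, 0.001, -1.0]]
force: [0.0, -0.0, 0.5]
opening: 0.69
grasp_force: 0.0
time_s: 5.8
position: [0.415, -0.0715, 0.2206]
tcp_rot: [[0.008, 1.0, 0.0], [1.0, -0.008, -0.0], [-0.0, 0.0, -1.0]]
force: [-0.6, 0.2, -0.3]
opening: 0.16
grasp_force: 30.0
```

```bash
python3 -m jog '0 0 -50 0 0 0 5; 0 0 -50 0 0 0 5; 0 0 -50 0 0 0 5; 0 0 0 0 0 0 5'; python3 - <<'E'
from h import *
from scipy.optimize import minimize
M=[]
for n in ('top','side'):
    c=capture(n); m=max(trace(n,'bread_bin'),key=lambda d:d['conf'])['pixels']; M.append((c,m)); print(n,m.sum())
def cost(v):
    x,y,a=v[0]/1000,v[1]/1000,np.radians(v[2]); e=0
    B=np.array([[i*.085,j*.15,k*.15] for i in(-1,1) for j in(-1,1) for k in (0,1)])
    B[:,:2]=B[:,:2]@np.array([[np.cos(a),np.sin(a)],[-np.sin(a),np.cos(a)]])+[x,y]
    for c,m in M:
        p=np.array([proj(c,b) for b in B],np.float32); s=8
        q=np.zeros((400,640),np.uint8)
        cv2.fillConvexPoly(q,np.round(cv2.convexHull(p)*256).astype(np.int32),255,cv2.LINE_AA,8)
        e+=np.abs(q/255.-m).sum()
    return e
r=minimize(cost,[702,283,33.3],method='Nelder-Mead',options=dict(initial_simplex=[[702,283,33],[708,283,33],[702,290,33],[702,283,38]])); print(r.x,r.fun)
v=r.x; a=np.radians(v[2]); n=np.array([np.cos(a),np.sin(a)])
print('front centre',v[:2]-85*n)
E
```

```text
time_s: 6.3
position: [0.4166, -0.0722, 0.3736]
tcp_rot: [[0.008, 1.0, 0.008], [1.0, -0.008, -0.004], [-0.004, 0.008, -1.0]]
force: [-0.2, 0.5, -4.8]
opening: 0.163
grasp_force: 30.0
top 8635
side 4496
[702.81045757 284.81443847  33.02786602] 2345.1607843137253
front centre [631.54598315 238.48545526]
```

```bash
python3 - <<'E'
from h import *
x,y,a=.7028,.2848,np.radians(33.03)
out=[]
for n in ('top','side'):
    c=capture(n); im=c['color'][:,:,::-1].copy(); m=max(trace(n,'bread_bin'),key=lambda d:d['conf'])['pixels']
    lo=(140,60) if n=='top' else (280,85)
    im=cv2.resize(im[lo[1]:lo[1]+130,lo[0]:lo[0]+155],None,fx=2.5*1,fy=2.5,interpolation=cv2.INTER_CUBIC)
    mm=cv2.resize(m[lo[1]:lo[1]+130,lo[0]:lo[0]+155].astype(np.uint8),None,fx=2.5,fy=2.5)
    cv2.drawContours(im,cv2.findContours(mm,0,2)[0],-1,(0,255,255),1)
    for k in (0,.15):
        B=np.array([[i*.085,j*.15] for i,j in((-1,-1),(1,-1),(1,1),(-1,1))])@np.array([[np.cos(a),np.sin(a)],[-np.sin(a),np.cos(a)]])+[x,y]
        p=np.array([(proj(c,[*b,k])-lo)*2.5 for b in B]).round().astype(int)
        cv2.polylines(im,[p],True,(0,0,255) if k else (255,0,0),1)
    out.append(im)
cv2.imwrite('pics/bin.png',np.hstack(out))
E
```

```text
(no output)
```

View pics/bin.png

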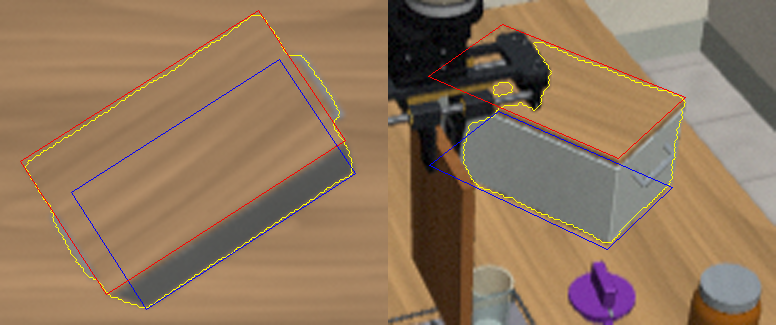

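The model (red and blue outlines) matches the bin in both views, so I have the front face and its yaw (33°). Next I'll work out the lean pose at 12°.

```bash
cat >> h.py <<'E'
a=np.radians(33.03); nb=np.array([np.cos(a),np.sin(a),0]); F=np.array([.6315,.2385,0]); Z=np.array([0,0,1.])
def lean(th,du=-.003,dz=.002,h=.2086):
    th=np.radians(th); e=np.sin(th)*nb+np.cos(th)*Z; t=np.cos(th)*nb-np.sin(th)*Z
    P=F-nb*(.15*np.tan(th))-.007*t+h*e+du*nb+dz*Z
    return P,np.c_[np.cross(t,-e),t,-e]
E
python3 - <<'E'
from h import *
P,R=lean(12); print(P,R[:,1],R[:,2]); plan(P+.16*Z,R,11)
E
```

```text
[0.63287484 0.23939385 0.20749697] [ 0.82006455  0.53316682 -0.20791169] [-0.1743101  -0.11332811 -0.9781476 ]
tot [312.4 216.1   1.5] [ 0.2009 -0.0635 -0.5823] | per row x11 [21.8 27.3 -3. ] [ 0.0183 -0.0058 -0.0529]
```

```bash
python3 -m jog '21.8 27.3 -3 0.0183 -0.0058 -0.0529 5; 21.8 27.3 -3 0.0183 -0.0058 -0.0529 5; 21.8 27.3 -3 0.0183 -0.0058 -0.0529 5; 21.8 27.3 -3 0.0183 -0.0058 -0.0529 5; 21.8 27.3 -3 0.0183 -0.0058 -0.0529 5; 21.8 27.3 -3 0.0183 -0.0058 -0.0529 5; 21.8 27.3 -3 0.0183 -0.0058 -0.0529 5; 21.8 27.3 -3 0.0183 -0.0058 -0.0529 5; 21.8 27.3 -3 0.0183 -0.0058 -0.0529 5; 21.8 27.3 -3 0.0183 -0.0058 -0.0529 5; 21.8 27.3 -3 0.0183 -0.0058 -0.0529 5; 0 0 0 0 0 0 5'
python3 -m jog '0 0 0 0 0 0 5'
python3 - <<'E'
from h import *
P,R=lean(12); plan(P+.10*Z,R,3);plan(P+.012*Z,R,3,(P+.1*Z,R)); 
E
```

```text
time_s: 8.2
position: [0.6426, 0.2359, 0.3692]
tcp_rot: [[-0.548, 0.818, -0.174], [0.837, 0.536, -0.115], [-0.001, -0.208, -0.978]]
force: [0.4, -1.3, -3.6]
opening: 0.155
grasp_force: 30.0
time_s: 8.32
position: [0.642, 0.2327, 0.3709]
tcp_rot: [[-0.545, 0.82, -0.174], [0.839, 0.532, -0.116], [-0.003, -0.209, -0.978]]
force: [-0.2, 0.4, -3.4]
opening: 0.16
grasp_force: 30.0
tot [10.7  9.2 62.8] [-0.0009  0.0027 -0.0009] | per row x3 [ 3.6  3.1 20.9] [-0.0003  0.0009 -0.0003]
tot [-0.  18.3 86.1] [-0. -0.  0.] | per row x3 [-0.   6.1 28.7] [-0. -0.  0.]
```

```bash
python3 -m jog '3.6 3.1 20.9 0 0 0 5; 3.6 3.1 20.9 0 0 0 5; 3.6 3.1 20.9 0 0 0 5; 0 6.1 28.7 0 0 0 5; 0 6.1 28.7 0 0 0 5; 0 6.1 28.7 0 0 0 5; 0 0 0 0 0 0 5; 0 0 0 0 0 0 5'
python3 - <<'E'
from h import *
P,R=lean(12); plan(P,R,1)
c=snap('side','s2.png')
im=cv2.imread('pics/s2.png'); cv2.imwrite('pics/s2c.png',cv2.resize(im[70:270,220:430],None,fx=2.8,fy=2.8,interpolation=cv2.INTER_CUBIC))
E
```

```text
time_s: 9.32
position: [0.6342, 0.2389, 0.2224]
tcp_rot: [[-0.544, 0.822, -0.17], [0.839, 0.532, -0.115], [-0.004, -0.205, -0.979]]
force: [-0.0, -0.7, -2.9]
opening: 0.159
grasp_force: 30.0
tot [ 1.1  2.2 14.7] [ 0.0032  0.0036 -0.0021] | per row x1 [ 1.1  2.2 14.7] [ 0.0032  0.0036 -0.0021]
```

View pics/s2c.png

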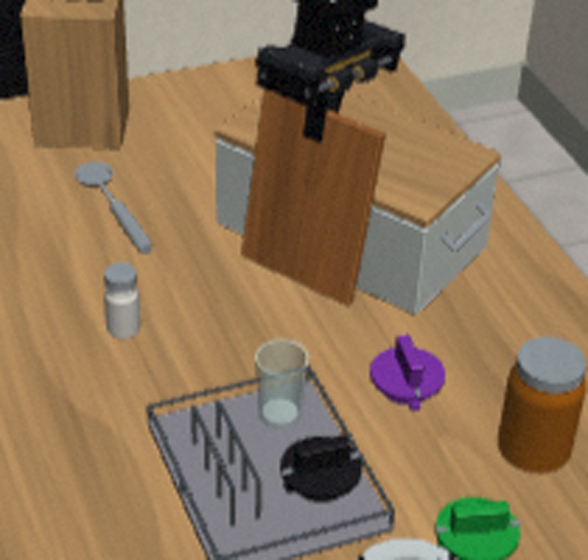

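The crop shows the board at (315,200) parallel to the bin front and slightly above the worktop. The drainer now holds only the tumbler and the black lid. Lower it.

```bash
python3 -m jog '0.6 1.2 7 0.0032 0.0036 -0.0021 5; 0.5 1 5.7 0 0 0 5; 0 0 0 0 0 0 5; 0 0 0 0 0 0 5'; python3 -m jog '0 0 1 0 0 0 5; 0 0 1 0 0 0 5;0 0 0 0 0 0 5'
```

```text
time_s: 9.88
position: [0.6324, 0.2402, 0.2081]
tcp_rot: [[-0.546, 0.819, -0.176], [0.838, 0.534, -0.114], [0.001, -0.21, -0.978]]
force: [-0.1, -0.3, -2.6]
opening: 0.156
grasp_force: 30.0
time_s: 10.25
position: [0.632, 0.2399, 0.2061]
tcp_rot: [[-0.546, 0.819, -0.176], [0.838, 0.534, -0.114], [0.001, -0.21, -0.978]]
force: [0.3, 0.4, -3.0]
opening: 0.156
grasp_force: 30.0
```

```bash
python3 -m jog '0 0 1 0 0 0 5; 0 0 1 0 0 0 5;0 0 0 0 0 0 5'
```

```text
time_s: 10.62
position: [0.6322, 0.2399, 0.2055]
tcp_rot: [[-0.546, 0.819, -0.174], [0.838, 0.534, -0.113], [0.0, -0.208, -0.978]]
force: [0.2, 0.8, 3.9]
opening: 0.156
grasp_force: 30.0
```

```bash
python3 -m jog '0 0 0 0 0 0 16; 0 0 0 0 0 0 22; 0 0 0 0 0 0 30; 0 0 0 0 0 0 45; 0 0 0 0 0 0 45; 0 0 0 0 0 0 45; 0 0 -20 0 0 0 45; 0 0 -40 0 0 0 45; 0 0 -50 0 0 0 45;0 0 -20 0 0 0 45; 0 0 0 0 0 0 45'; python3 - <<'E'
from h import *
c=snap('side','s3.png')
im=cv2.imread('pics/s3.png'); cv2.imwrite('pics/s3c.png',cv2.resize(im[70:270,220:430],None,fx=2.8,fy=2.8,interpolation=cv2.INTER_CUBIC))
print(place_of('side','board'))
plan([.506,-.097,.26],down(-90),15)
E
```

```text
time_s: 12.0
position: [0.6555, 0.2549, 0.3335]
tcp_rot: [[-0.546, 0.82, -0.172], [0.838, 0.534, -0.113], [-0.001, -0.205, -0.979]]
force: [0.1, 0.2, 0.2]
opening: 0.519
grasp_force: 0.0
[{'at': [0.5911, 0.2136, -0.0004], 'conf': 0.95}, {'at': [0.389, 0.2145, -0.0029], 'conf': 0.51}, {'at': [0.7486, -0.1129, -0.0002], 'conf': 0.27}]
tot [-213.7 -293.8  135. ] [-0.1258  0.2281  2.1388] | per row x15 [-30.4   3.7   5.6] [-0.0084  0.0152  0.1426]
```

View pics/s3c.png

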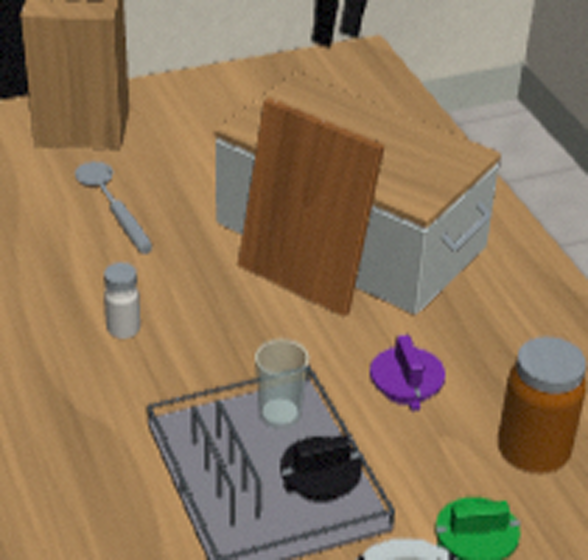

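The board leans against the bin, at crop (310,205), released and stable. Next I'll go above the lid.

```bash
python3 -m jog '-30.4 3.7 3 -0.0084 0.0152 0.1426 45; -30.4 3.7 3 -0.0084 0.0152 0.1426 45; -30.4 3.7 3 -0.0084 0.0152 0.1426 45; -30.4 3.7 3 -0.0084 0.0152 0.1426 45; -30.4 3.7 3 -0.0084 0.0152 0.1426 45; -30.4 3.7 3 -0.0084 0.0152 0.1426 45; -30.4 3.7 3 -0.0084 0.0152 0.1426 45; -30.4 3.7 3 -0.0084 0.0152 0.1426 45'
python3 -m jog '-30.4 3.7 3 -0.0084 0.0152 0.1426 45; -30.4 3.7 3 -0.0084 0.0152 0.1426 45; -30.4 3.7 3 -0.0084 0.0152 0.1426 45; -30.4 3.7 3 -0.0084 0.0152 0.1426 45; -30.4 3.7 3 -0.0084 0.0152 0.1426 45; -30.4 3.7 3 -0.0084 0.0152 0.1426 45; -30.4 3.7 3 -0.0084 0.0152 0.1426 45; 0 0 0 0 0 0 45; 0 0 0 0 0 0 45'
python3 - <<'E'
from h import *
c=snap('wrist','w2.png')
for k in ['lid','lid_grip','grinder_mouth','tumbler']:
    print(k,[(np.round(d['at'],4).tolist(),round(d['conf'],2),proj(c,d['at']).astype(int).tolist()) for d in place_of('wrist',k)])
plan([.506,-.097,.20],down(-90),3)
E
```

```text
time_s: 13.1
position: [0.6947, 0.0244, 0.309]
tcp_rot: [[0.542, 0.832, -0.118], [0.838, -0.545, 0.002], [-0.063, -0.1, -0.993]]
force: [0.2, 0.0, -0.0]
opening: 0.514
grasp_force: 0.0
time_s: 14.22
position: [0.5368, -0.1054, 0.2979]
tcp_rot: [[1.0, 0.001, 0.002], [0.001, -1.0, 0.001], [0.002, -0.001, -1.0]]
force: [-0.5, 0.1, 0.3]
opening: 0.515
grasp_force: 0.0
lid [([0.5065, -0.0947, 0.0109], 0.8, [309, 190]), ([0.6235, -0.2186, -0.0031], 0.7, [391, 112]), ([0.6542, 0.0155, 0.0053], 0.63, [231, 90]), ([0.2812, -0.2352, 0.0025], 0.61, [386, 308])]
lid_grip [([0.6257, -0.2189, 0.0456], 0.83, [401, 110]), ([0.5044, -0.0994, 0.0601], 0.69, [311, 201]), ([0.6561, 0.0147, 0.0447], 0.64, [223, 85])]
grinder_mouth [([0.4897, -0.3378, 0.14], 0.79, [517, 233])]
tumbler [([0.5031, 0.0123, 0.0113], 0.95, [241, 192]), ([0.7498, -0.1159, -0.0025], 0.67, [323, 15]), ([0.6741, -0.3878, 0.0032], 0.6, [514, 75])]
tot [-31.4  -8.2  98.2] [-0.0004 -0.0022  0.0008] | per row x3 [-10.4  -2.7  32.7] [-0.0001 -0.0007  0.0003]
```

View pics/w2.png

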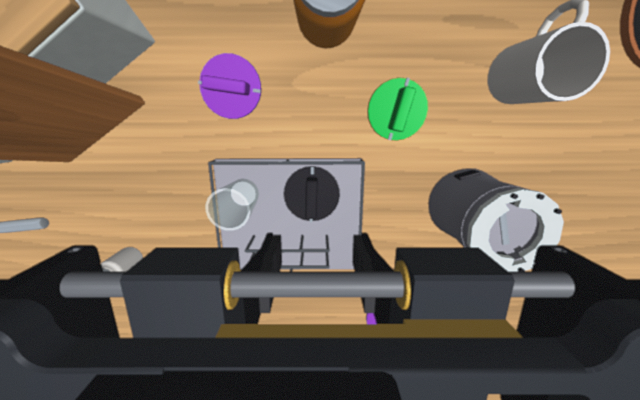

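The wrist view shows the lid at (311,193) with pointers at about (312,171) and (311,219), and the grinder collar at (517,230) with studs at (513,196), (541,195), (559,211) and so on. I'll measure the angles numerically.

```bash
python3 - <<'E'
from h import *
for n in ('wrist','top','side'):
    c=capture(n); g=cv2.cvtColor(c['color'],cv2.COLOR_RGB2GRAY).astype(float)
    def warp(cx,cy,z,half,res):  # metric ortho patch; rows: -x, cols: -y
        N=int(2*half/res); r=(np.arange(N)+.5)*res-half
        X=cx-r[:,None]+0*r[None]; Y=cy-r[None]+0*r[:,None]
        W=np.stack([X,Y,0*X+z],-1)@c['R'].T+c['t']; p=W@c['camera_matrix'].T
        m=(p[...,:2]/p[...,2:]).astype(np.float32)
        return cv2.remap(g.astype(np.float32),m[...,0],m[...,1],cv2.INTER_CUBIC),X,Y
    # collar: bright disc fit
    cx,cy=.487,-.3365
    I,X,Y=warp(cx,cy,.135,.07,.0005)
    cv2.imwrite('pics/o_%s.png'%n,np.clip(cv2.resize(I,None,fx=1,fy=1),0,255).astype(np.uint8))
    # collar outer edge fit by ray gradient
    for _ in range(3):
        pts=[]
        for a in np.radians(np.arange(0,360,4)):
            r=np.arange(.046,.060,.0005); yy=(cx+.0)+r*np.cos(a); xx=cy+r*np.sin(a)
            ii=(( .487+.07-yy)/.0005).astype(int); jj=((-.3365+.07-xx)/.0005).astype(int)
            ok=(ii>=0)&(ii<280)&(jj>=0)&(jj<280)
            if not ok.all(): continue
            v=cv2.GaussianBlur(I,(0,0),2)[ii,jj]; d=np.diff(v); k=d.argmin()
            if d[k]<-4: pts.append((yy[k],xx[k]))
        P=np.array(pts); 
        A=np.c_[2*P,np.ones(len(P))]; s=np.linalg.lstsq(A,(P**2).sum(1),rcond=None)[0]; cx,cy=s[:2]
    print(n,'collar',len(P),s[:2].round(4),np.sqrt(s[2]+cx*cx+cy*cy).round(4))
    a=np.radians(np.arange(-180,180,1)); 
    prof=[]
    for rr in (.044,.046,.048):
        ii=((.487+.07-(cx+rr*np.cos(a)))/.0005).astype(int).clip(0,279); jj=((-.3365+.07-(cy+rr*np.sin(a)))/.0005).astype(int).clip(0,279)
        prof.append(cv2.GaussianBlur(I,(0,0),2)[ii,jj])
    pr=np.mean(prof,0); med=np.median(pr)
    D=[int(np.degrees(a[i]).round()) for i in range(360) if pr[i]==pr[np.arange(i-7,i+8)%360].min() and pr[i]<med-25]
    print('studs',[(d,int(pr[d+180])) for d in D],int(med))
    # lid pointers
    I,X,Y=warp(.506,-.097,.038,.05,.0005); R=np.hypot(X-.506,Y+.097)
    for sgn in (1,-1):
        m=(R<.040)&(R>.031)&(sgn*(X-.506)>0.02)&(abs(Y+.097)<.02); b=np.where(m,I,0); w=np.clip(b-np.percentile(I[m],88),0,None)
        print('ptr',sgn,(w*X).sum()/w.sum(),(w*Y).sum()/w.sum(),I[m].max())
E
python3 -c "
import cv2,numpy as np
cv2.imwrite('pics/o.png',np.hstack([cv2.resize(cv2.imread('pics/o_%s.png'%n),(260,260)) for n in('wrist','top','side')]))"
```

```text
wrist collar 73 [ 0.489 -0.339] 0.0508
studs [(-164, 181), (-130, 17), (-115, 17), (-56, 132), (-21, 98), (15, 73), (132, 30), (143, 30), (157, 30)] 220
ptr 1 0.5426515689498802 -0.09970558240609102 177.64182
ptr -1 0.4678629966814566 -0.0924698414584509 173.895
top collar 78 [ 0.4857 -0.3379] 0.0518
studs [(-162, 151), (-19, 161), (15, 152), (127, 132), (164, 144)] 193
ptr 1 0.5401208243585722 -0.10044308266409854 100.232574
ptr -1 0.4741404420806786 -0.07897638779871417 106.51417
side collar 89 [ 0.4864 -0.3401] 0.0524
studs [(-168, 47), (-49, 63), (-14, 110), (20, 153), (126, 158), (156, 102)] 199
ptr 1 0.5435885219413396 -0.09704301160147229 135.6525
ptr -1 0.47063915296223574 -0.09458486900833718 135.60957
```

View pics/o.png

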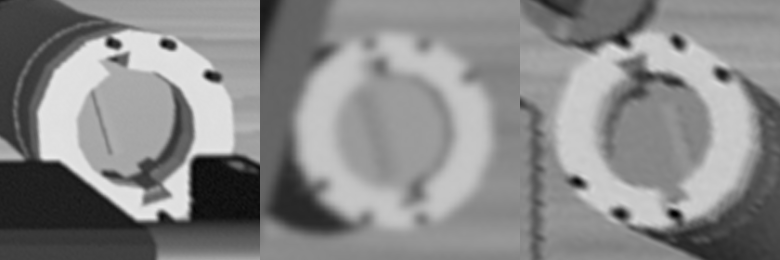

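The rectified patches show entry studs at about +16°, middle at about -19° and lock at about -54°. All three cameras agree, with the collar centre near (0.487,-0.338). The lid bar yaw is about -2°. Now grip the lid.

```bash
python3 -m jog '-10.3 -3 35 0 0 0.0175 45; -10.3 -3 35 0 0 0.0175 45; -10.3 -3.4 35 0 0 0 45; 0 0 40 0 0 0 45; 0 0 0 0 0 0 45; 0 0 0 0 0 0 45'; python3 - <<'E'
from h import *
plan([.506,-.096,.064],down(-92),5)
E
```

```text
time_s: 15.38
position: [0.5072, -0.0958, 0.1544]
tcp_rot: [[0.999, -0.035, 0.004], [-0.035, -0.999, -0.0], [0.004, 0.0, -1.0]]
force: [-0.1, -0.1, 0.6]
opening: 0.519
grasp_force: 0.0
tot [-1.6  0.2 90.4] [ 0.0003 -0.0041 -0.0001] | per row x5 [-0.3  0.  18.1] [ 0.0001 -0.0008 -0.    ]
```

```bash
python3 -m jog '-1 0 20 0 0 0 45; 0 0 20 0 0 0 45; 0 0 20 0 0 0 45; 0 0 20 0 0 0 45; 0 0 9.5 0 0 0 45; 0 0 0 0 0 0 45; 0 0 0 0 0 0 45; 0 0 0 0 0 0 25; 0 0 0 0 0 0 5; 0 0 0 0 0 0 5; 0 0 0 0 0 0 5; 0 0 0 0 0 0 5'; python3 - <<'E'
from h import *
c=capture('side'); print(place_of('side','lid')[:4])
E
```

```text
time_s: 16.88
position: [0.5053, -0.0955, 0.064]
tcp_rot: [[0.999, -0.035, 0.002], [-0.035, -0.999, 0.0], [0.002, -0.0, -1.0]]
force: [0.5, -1.0, 0.2]
opening: 0.179
grasp_force: 30.0
[{'at': [0.6281, -0.218, -0.0039], 'conf': 0.92}, {'at': [0.279, -0.2381, 0.001], 'conf': 0.92}, {'at': [0.5069, -0.096, 0.0091], 'conf': 0.88}, {'at': [0.6539, 0.0152, 0.0015], 'conf': 0.83}]
```

```bash
python3 -m jog '0 0 -20 0 0 0 5; 0 0 -50 0 0 0 5; 0 0 -50 0 0 0 5; 0 0 -50 0 0 0 5; 0 0 -20 0 0 0 5; 0 0 0 0 0 0 5';python3 - <<'E'
from h import *
plan([.486,-.3383,.225],down(-74),8)
E
```

```text
time_s: 17.73
position: [0.5055, -0.0955, 0.2552]
tcp_rot: [[0.999, -0.035, 0.005], [-0.035, -0.999, -0.001], [0.005, 0.001, -1.0]]
force: [0.4, -0.3, -1.4]
opening: 0.181
grasp_force: 30.0
tot [-11.1 243.3  30.3] [ 0.0016 -0.0053 -0.3144] | per row x8 [-6.1 29.9  3.8] [ 0.0002 -0.0007 -0.0393]
```

```bash
python3 -m jog '-6.1 29.9 3.8 0 0 -0.0393 5; -6.1 29.9 3.8 0 0 -0.0393 5; -6.1 29.9 3.8 0 0 -0.0393 5; -6.1 29.9 3.8 0 0 -0.0393 5; -6.1 29.9 3.8 0 0 -0.0393 5; -6.1 29.9 3.8 0 0 -0.0393 5; -6.1 29.9 3.8 0 0 -0.0393 5; -6.1 29.9 3.8 0 0 -0.0393 5; 0 0 0 0 0 0 5; 0 0 0 0 0 0 5'
python3 - <<'E'
from h import *
plan([.486,-.3383,.2],down(-74),1)
o=[]
for n in ('side','wrist','top'):
    c=capture(n)
    for k in('lid','lid_seat','grinder_mouth'): print(n,k,[(np.round(d['at'],4).tolist(),round(d['conf'],2)) for d in place_of(n,k) if np.hypot(d['at'][0]-.487,d['at'][1]+.338)<.05])
    u=proj(c,[.487,-.338,.16]).astype(int); im=c['color'][:,:,::-1]; s=45 if n!='wrist' else 100
    y,x=max(0,u[1]-s),max(0,u[0]-s); o.append(cv2.resize(im[y:y+2*s,x:x+2*s],(266,400),interpolation=cv2.INTER_CUBIC) if 0 else cv2.resize(im[y:y+2*s,x:x+2*s],(266,266),interpolation=cv2.INTER_CUBIC))
cv2.imwrite('pics/ins.png',np.hstack(o))
E
```

```text
time_s: 18.98
position: [0.48, -0.336, 0.2216]
tcp_rot: [[0.961, 0.275, -0.001], [0.275, -0.961, 0.004], [0.0, -0.004, -1.0]]
force: [-0.7, 1.0, -1.3]
opening: 0.18
grasp_force: 30.0
tot [ 5.1  4.  21.6] [-0.0039 -0.0005 -0.0006] | per row x1 [ 5.1  3.9 21.6] [-0.0039 -0.0005 -0.0006]
side lid [([0.4824, -0.3337, 0.1679], 0.72)]
side lid_seat [([0.4797, -0.3362, 0.1855], 0.59)]
side grinder_mouth [([0.4893, -0.3388, 0.1347], 0.77)]
wrist lid []
wrist lid_seat []
wrist grinder_mouth []
top lid [([0.4828, -0.338, 0.1702], 0.6)]
top lid_seat [([0.4826, -0.3354, 0.1888], 0.48)]
top grinder_mouth [([0.487, -0.3343, 0.1371], 0.79)]
```

View pics/ins.png

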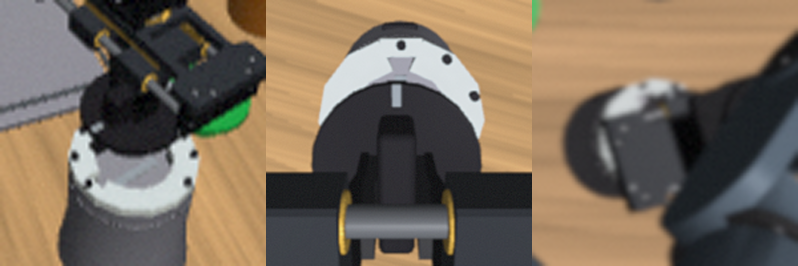

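The wrist crop shows the lid pointer at (397,95), the entry slot at (401,68) and its stud at (401,45), nearly in line. I'll correct the offset, go a little lower and measure the wrist picture.

```bash
python3 -m jog '2.6 2 10 -0.0039 0 0 5; 2.5 2 11 0 0 0 5; 0 0 0 0 0 0 5; 0 0 0 0 0 0 5'
python3 - <<'E'
from h import *
s=read_state(); P=np.array(s['position']); R=np.array(s['tcp_rot']); print(P)
c=snap('wrist','w4.png')
C=-c['R'].T@c['t']; print('cam in tool',R.T@(C-P))
im=cv2.imread('pics/w4.png'); u=proj(c,[P[0]+.04,P[1]+.011,.135]).astype(int); print('crop origin',u-[80,70])
cv2.imwrite('pics/w4c.png',cv2.resize(im[u[1]-70:u[1]+50,u[0]-80:u[0]+80],None,fx=5,fy=5,interpolation=cv2.INTER_CUBIC))
E
```

```text
time_s: 20.08
position: [0.4869, -0.3399, 0.202]
tcp_rot: [[0.961, 0.276, 0.003], [0.276, -0.961, -0.003], [0.002, 0.004, -1.0]]
force: [-0.3, 0.2, -1.6]
opening: 0.184
grasp_force: 30.0
[ 0.48694873 -0.33985878  0.20204978]
cam in tool [ 0.08125816  0.00119995 -0.14040124]
crop origin [234 101]
```

View pics/w4c.png

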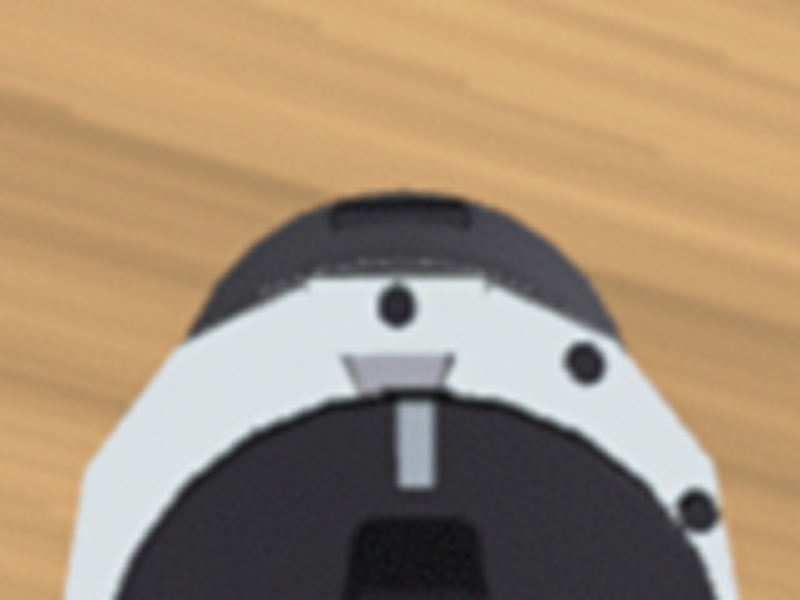

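The crop shows the entry stud at (397,305), middle at (585,362) and lock at (697,510), with the slot at (399,355) and the pointer from (416,402) to (417,488). The pointer is slightly right of the slot. I'll solve for the offset.

```bash
cat > fit.py <<'E'
from h import *
from scipy.optimize import least_squares
s=read_state(); P=np.array(s['position']); R=np.array(s['tcp_rot']); c=capture('wrist')
o=np.array([234,101]); q=lambda a,b:o+np.array([a,b])/5
S=np.array([ray(c,q(*p),.135)[:2] for p in((397,305),(585,362),(697,510))])
def f(v): return np.concatenate([S[i]-v[:2]-v[2]*np.array([np.cos(v[3]-.61*i),np.sin(v[3]-.61*i)]) for i in range(3)])
r=least_squares(f,[.487,-.338,.046,.28]); v=r.x; print('centre',v[:2].round(4),'r',v[2].round(4),'yaw',np.degrees(v[3]).round(2),'res mm',(r.fun*1000).round(2))
A=[ray(c,q(*p),P[2]-.026) for p in((416,402),(417,488))]
for x in A: print('ptr in tool',(R.T@(x-P)*1000).round(1))
print('grinder centre in tool',(R.T@(np.r_[v[:2],.135]-P)*1000).round(1),'tool yaw',np.degrees(np.arctan2(R[1,0],R[0,0])))
E
python3 fit.py
```

```text
centre [ 0.4865 -0.3399] r 0.0492 yaw 16.52 res mm [-0.01 -0.01  0.02  0.02 -0.01 -0.01]
ptr in tool [43.2  1.8 26.1]
ptr in tool [32.4  1.9 26.1]
grinder centre in tool [-0.6 -0.5 67.3] tool yaw 15.993678945152702
```

```bash
python3 -m jog '-1.7 -2.2 6 0 0 -0.009 5; 0 0 5 0 0 0 5; 0 0 0 0 0 0 5; 0 0 0 0 0 0 5'; python3 -m jog '0 0 2 0 0 0 5; 0 0 2 0 0 0 5; 0 0 2 0 0 0 5; 0 0 0 0 0 0 5; 0 0 0 0 0 0 5'
```

```text
time_s: 20.68
position: [0.4848, -0.3383, 0.1914]
tcp_rot: [[0.959, 0.284, 0.003], [0.284, -0.959, -0.003], [0.002, 0.004, -1.0]]
force: [-0.2, -0.4, -0.9]
opening: 0.175
grasp_force: 30.0
time_s: 21.3
position: [0.4848, -0.3382, 0.1854]
tcp_rot: [[0.959, 0.284, 0.003], [0.284, -0.959, -0.003], [0.002, 0.004, -1.0]]
force: [0.8, -0.1, -0.6]
opening: 0.185
grasp_force: 30.0
```

```bash
python3 -m jog '0 0 2 0 0 0 5; 0 0 2 0 0 0 5; 0 0 0 0 0 0 5; 0 0 0 0 0 0 5'
```

```text
time_s: 21.8
position: [0.4848, -0.3383, 0.1813]
tcp_rot: [[0.959, 0.284, 0.003], [0.284, -0.959, -0.003], [0.002, 0.004, -1.0]]
force: [-1.0, -0.9, -1.2]
opening: 0.181
grasp_force: 30.0
```

Entered without contact; continue down to flush (expected TCP z ≈ 0.169).

```bash
python3 -m jog '0 0 2.5 0 0 0 5; 0 0 2.5 0 0 0 5; 0 0 2.5 0 0 0 5; 0 0 2 0 0 0 5; 0 0 0 0 0 0 5; 0 0 0 0 0 0 5'
```

```text
time_s: 22.55
position: [0.4849, -0.3384, 0.1719]
tcp_rot: [[0.959, 0.284, 0.003], [0.284, -0.959, -0.004], [0.002, 0.004, -1.0]]
force: [0.4, 0.1, -1.1]
opening: 0.181
grasp_force: 30.0
```

```bash
python3 -m jog '0 0 1.5 0 0 0 5; 0 0 1 0 0 0 5; 0 0 1 0 0 0 5; 0 0 0 0 0 0 5; 0 0 0 0 0 0 5'
```

```text
time_s: 23.18
position: [0.4849, -0.3384, 0.1691]
tcp_rot: [[0.959, 0.284, 0.003], [0.284, -0.959, -0.004], [0.002, 0.005, -1.0]]
force: [-0.9, 0.3, 5.9]
opening: 0.175
grasp_force: 30.0
```

Seated flush: z is as computed, with about 7 N down. Now twist clockwise (+ about tool z).

```bash
python3 -m jog '0 -0.1 0 0 0 0.07 5; 0 -0.1 0 0 0 0.07 5; 0 -0.1 0 0 0 0.07 5; 0 -0.1 0 0 0 0.07 5; 0 -0.1 0 0 0 0.07 5; 0 -0.1 0 0 0 0.07 5; 0 -0.1 0 0 0 0.07 5; 0 0 0 0 0 0 5; 0 0 0 0 0 0 5'; python3 -c "
from rig import *
print(read_state()['moment'])"
```

```text
time_s: 24.3
position: [0.4847, -0.3374, 0.169]
tcp_rot: [[0.98, -0.2, 0.003], [-0.2, -0.98, -0.003], [0.004, 0.003, -1.0]]
force: [-1.5, 1.1, 5.6]
opening: 0.185
grasp_force: 30.0
[0.36955264 0.52478478 0.00434674]
```

```bash
python3 -m jog '0 -0.1 0 0 0 0.06 5; 0 -0.1 0 0 0 0.06 5; 0 0 0 0 0 0 5; 0 0 0 0 0 0 5'; python3 - <<'E'
from h import *
c=snap('wrist','w5.png'); s=read_state(); P=np.array(s['position']); R=np.array(s['tcp_rot'])
u=proj(c,P+R[:,0]*.045+R[:,2]*.03).astype(int); print('o',u-[80,70]); im=cv2.imread('pics/w5.png')
cv2.imwrite('pics/w5c.png',cv2.resize(im[u[1]-70:u[1]+50,u[0]-80:u[0]+80],None,fx=5,fy=5,interpolation=cv2.INTER_CUBIC))
E
```

```text
time_s: 24.8
position: [0.4847, -0.3372, 0.169]
tcp_rot: [[0.949, -0.316, 0.003], [-0.316, -0.949, -0.003], [0.004, 0.002, -1.0]]
force: [-1.8, 1.0, 6.9]
opening: 0.178
grasp_force: 30.0
o [235 108]
```

View pics/w5c.png

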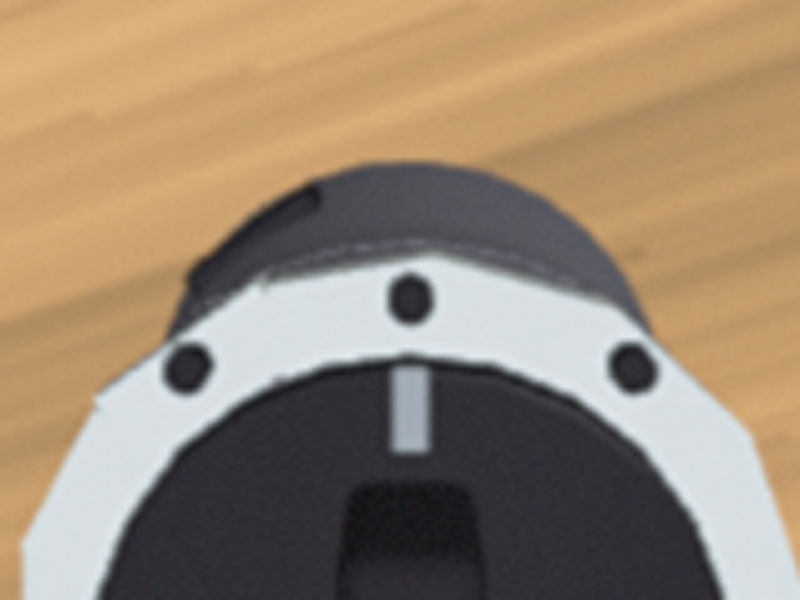

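The crop shows the pointer at (411,410) exactly in line with the middle stud (411,298), with entry at (187,368) and lock at (632,367). The lid is flush and still gripped, so I'm handing in.

```bash
python3 -c "
from rig import *
print(hand_in())"
```

```text
the job is handed in; nothing more can be done
None
```

The job is handed in at about 25 s: the board is standing leaning against the bread bin and released, and the black lid is flush in the grinder, still gripped with its pointer at the middle stud; no other object was seen to move, though I took no full picture of the scene at the end.

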